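Open the bench air valve at a goldsmith's bench

TASK

Three bench valves with round black ball knobs stand among the goldsmith's things. Open the one with the biggest ball for the air graver: grip its smooth ball across the middle from above and turn it counter-clockwise until the line on its turning face points at the long thick mark on the rim of its dial, then let go. Leave the two small-ball valves as they are set.

Things in the scene. Friction and masses are not known exactly. Their poses are not given: they have to be found in the camera images.
- main_ball (a point): Centre of the biggest valve's smooth black ball, 46 mm across, 86 mm above the table, fixed on a 17 mm stem turning about the vertical through it; x axis along the line. Needs about 0.2 N m, stays where left, slips if gripped well above its middle. The flat 112 mm dial, top 46 mm above the table, is fixed; a brass coupling (31 mm high) juts 64 mm from the axis, on the side away from the long mark.
- main_knob (a joint): Turn of the biggest valve's ball (rad), counter-clockwise from above positive; 0 = its line at the long mark. Starts -1.25 to -0.6, stops at -1.7 and 1.0. The line (black, radial, 4 mm wide) is on the 80 mm aluminium face under the ball, which turns with it; the fixed black rim has one long thick white mark (14 x 5 mm) and short thin ticks.
- small_a_line_tip (a point): Outer end of the black line on one small-ball valve (not to be turned), 26 mm from its vertical axis, 37 mm above the table; x axis along the line, outward. That valve has a 28 mm black ball, centre 64 mm above the table, over an 84 mm dial.
- small_b_line_tip (a point): The same point of the other small-ball valve (not to be turned), same shape and size. The three valves stand in a row across the bench in any order, their axes at least 180 mm apart; loose things near them are under 50 mm high.

How it is judged:
At the end, for the whole second after the job is handed in: The biggest valve's line points at the long thick mark within 0.19 rad (11 degrees) either way, and the ball is at rest (value of joint main_knob between -0.19 and 0.19 rad and velocity of joint main_knob between -0.05 and 0.05 rad/s); the robot touches nothing.
It fails at once if a small-ball valve is turned (its line's end moves more than 7 mm, about 15 degrees) (distance of any of small_a_line_tip, small_b_line_tip from where it was at the start of the episode above 0.007 m).
It also fails if it takes over 32 s, if anything falls off the work surface, if the arm or the gripper's body presses on something with over 40 N, if the wrist force passes 120 N, or if a joint passes its speed limit or range.

ROBOT

A 7-joint arm with a two-finger parallel gripper is mounted at the origin on the work surface. World frame = base frame: x ahead of the robot, y to its left, z up, the work surface at z = 0. Lengths are in m, angles in rad, forces in N, time in s.
With the tool pointing down it reaches from about 0.4 to 0.85 m from the base axis. Payload 10.4 kg.
Tool frame: the origin (TCP) lies on the centre line of the jaws, within the pads' length; the fingertips stand r.finger_overhang ahead of it and the grasp point (between the pads) lies 5 mm behind it (r.finger_overhang is the distance from the TCP to the fingertips, in m); z points along the fingers, y is the line along which they close (so a half turn about z gives the same grasp; the last joint's range is limited). The gripper opens to 87 mm and grips with 3 to 60 N. Pads are 19 mm wide; open, the fingers measure 117 mm over their backs; the gripper's body (75 mm by 190 mm) begins 51 mm behind the grasp point.
Start: joints at [-1.355, 0.332, -0.065, 1.46, 0.022, 1.35, -0.088], TCP at [0.148, 0.607, 0.237] pointing down, gripper open.
Joint ranges: [-2.6, 2.6], [-0.5, 2.12], [-1.47, 1.34], [0.16, 2.42], [-1.27, 4.41], [0.06, 2.06], [-2.6, 2.6]. Speed limits (rad/s): [2.22, 2.22, 2.79, 2.79, 3.14, 3.14, 3.14].

INTERFACE

Orientations are given as a unit quaternion [x, y, z, w].
In Python, from bench import read_state, viewer, r gives the robot as it stands.
- The arm moves only by the tool carry_out, never from a script. Its argument "moves" is a list of rows, each a list of 6 numbers: the shift along the tool's x, y, z in units of 40 mm (1.0 is 40 mm), then the turn, a rotation vector about the tool's x, y, z in units of 8 degrees (1.0 is 8 degrees). A call has 1 to 20 rows; each row shifts and turns the commanded pose from where the row before left it, along the tool's axes as they then stand; what a row does not reach is not made up. A row lasts 1/8 s, in which the tool goes at most 62.5 mm and 10.7 degrees, less where a joint would pass 70% of its speed; a pose out of reach is approached as far as the arm can. A call is refused whole if a number of a shift passes 1 or a number of a turn 1, either way. A call with a gripper value outside its range is refused whole. "fingers" is the finger opening in mm, from 0 to 87, set as the call begins (left out, the last holds). The fingers move at their own pace and stop on an object; "force" is the grip in N (left out, the last holds). Time passes only in rows, so rows that do not move let the fingers close. It gives the time, the measured TCP pose, the force, the opening and the grip force at its end, in the units of the state.
- read_state(): the state, without advancing time (a new reading comes with each control period).
- viewer.camera(name): name is "side" or "top"; returns a dict with "pixels" (400x640x3 uint8, red, green, blue), "range_z" (400x640 float32, m along the optical axis (not along the pixel's ray), 0 where there is no reading), "fx", "fy", "cx", "cy" (pixels), "xyz" and "orientation" of the camera in the world. Camera axes: x right, y down, z forward; pixel columns grow to the right and rows downward; lengths in m; the calibration is good to about 2 mm. A picture is of the moment at which its call begins.
- r.close_job(): hands the job in; it is judged then, once.
The state is a dict: "time": time; "joint_positions": joint angles; "joint_vel": joint speeds; "joint_torque": joint torques, N m; "ee_pos": TCP position; "eef_rot": TCP orientation; "ft_force": force on the tool from outside, world axes, zero at the start; "torque": the same for the moment, N m; "width": finger opening in m; "grip_force": force on a finger pad.
Only numpy, scipy, OpenCV 4.12 (cv2) and the standard library are available. Lean on these libraries where they do the work, as an engineer would, in place of code of your own. Each camera call takes 0.05 s, during which the arm holds its last target. There are 200 camera calls.

## Working session

There is one attempt and no reset: what is moved stays moved. The work goes in short steps, Python scripts to look and compute and a tool call to move; the robot and the scene stay as the last step left them, time stands still between calls to the robot, and variables do not carry over. Pictures are saved under pics/ and viewed, at most 10 in all, crops included, and the job is handed in when it is done.

Besides the shell and the picture viewer there is one more tool, called after "Emit:" as name(argument=value, ...) on one line, values as JSON. carry_out: Moves the arm, as the interface text tells. Its arguments: {"type":"object","properties":{"moves":{"type":"array","items":{"type":"array","items":{"type":"number"}}},"fingers":{"type":"number"},"force":{"type":"number"}},"required":["moves"]}

```bash
mkdir -p pics; cat > h.py <<'E'
import numpy as np,cv2
from bench import read_state,viewer,r
from scipy.spatial.transform import Rotation as R
def world(c,u,v,z):
    d=R.from_quat(c["orientation"]).as_matrix()@np.array([(u-c["cx"])/c["fx"],(v-c["cy"])/c["fy"],1])
    o=np.array(c["xyz"]); return o+d*(z-o[2])/d[2]
def pix(c,p):
    q=R.from_quat(c["orientation"]).as_matrix().T@(np.array(p)-c["xyz"])
    return q[0]/q[2]*c["fx"]+c["cx"],q[1]/q[2]*c["fy"]+c["cy"]
def save(c,n): cv2.imwrite("pics/"+n,c["pixels"][:,:,::-1])
E
python3 - <<'E'
from h import *
for n in("top","side"):
    c=viewer.camera(n);save(c,n+"1.png");print(n,c["xyz"],c["orientation"],c["fx"],c["cx"],c["cy"])
s=read_state();print(s["time"],s["ee_pos"],s["eef_rot"],s["width"],r.finger_overhang)
E
```

```text
top [0.49275791 0.0067134  0.87312263] [-0.70520242  0.70748719 -0.03045796  0.03498197] 384.11150947264076 317.4666728945037 202.65309641199934
side [0.48441898 0.51525959 0.70303299] [-0.06674871  0.9354834  -0.34581591  0.02875363] 399.3218913680024 325.7438987325938 196.6280036574749
0.1 [0.14774443 0.60695569 0.23586264] [ 1.19109146e-01  9.92880972e-01 -6.19177214e-04 -6.18611277e-05] 0.08687845516284275 0.014
```

View pics/top1.png

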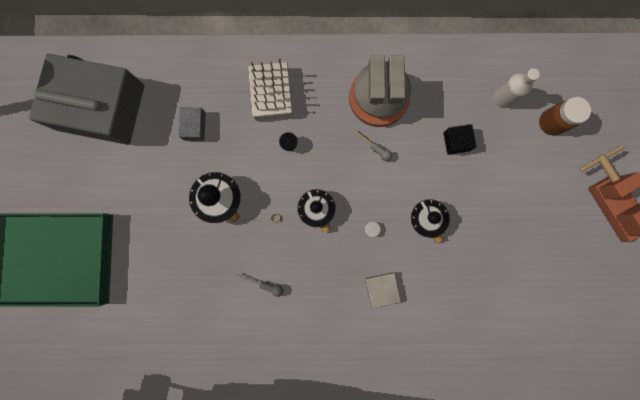

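View pics/side1.png

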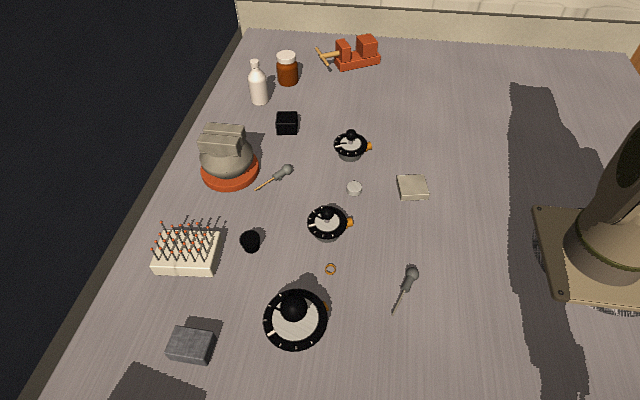

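The top view shows the big valve at about (214,197), with its line going toward the lower left from the ball. In the side view it is at (295,320). The small valves are at (317,208) and (431,218) in the top view. I'll locate the axis and enlarge both views of the dial.

```bash
cat > m.py <<'E'
from h import *
import sys
def rect(c,ctr,z=.046,half=.07,n=390):
    uv=np.array([pix(c,(ctr[0]+half*a,ctr[1]+half*b,z)) for a,b in((1,1),(1,-1),(-1,-1),(-1,1))],np.float32)
    M=cv2.getPerspectiveTransform(uv,np.array([[0,0],[n,0],[n,n],[0,n]],np.float32))
    return cv2.warpPerspective(c["pixels"],M,(n,n),flags=cv2.INTER_CUBIC)  # up=+x, left=+y
def go(ctr,name):
    cs=[viewer.camera(n) for n in("top","side")]
    cv2.imwrite("pics/"+name,np.hstack([rect(c,ctr) for c in cs])[:,:,::-1]); return cs
E
python3 - <<'E'
from m import *
c=viewer.camera("top");p=world(c,214.5,197.5,.046);print(p)
d=viewer.camera("side");print(world(d,295.5,320,.046))
print("ball top",world(c,209,195.5,.086),"side",world(d,293,305,.086))
go(p,"dial1.png")
E
```

```text
[0.58157775 0.23522057 0.046     ]
[0.58195395 0.24147055 0.046     ]
ball top [0.58147788 0.23564108 0.086     ] side [0.58510481 0.23336588 0.086     ]
```

View pics/dial1.png

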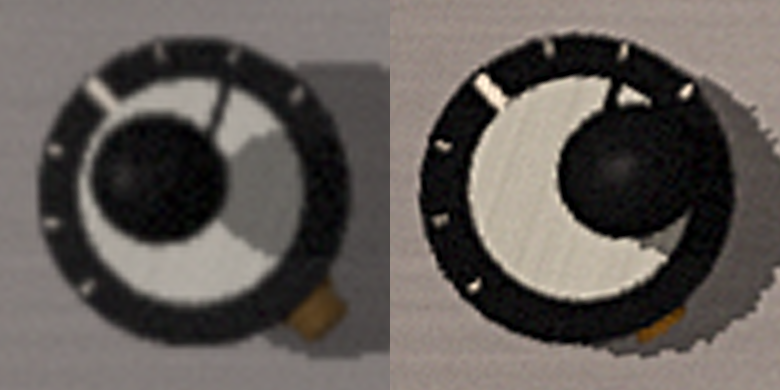

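The mark sits at about +43° and the line at about −18°, so the turn is about 61° counter-clockwise. The axis is near (0.583, 0.237). I'll move above it, then pre-turn clockwise so the wrist has room.

Emit:
carry_out(moves=[[-0.91,-0.46,0,0,0,0],[-0.91,-0.46,0,0,0,0],[-0.91,-0.46,0,0,0,0],[-0.91,-0.46,0,0,0,0],[-0.91,-0.46,0,0,0,0],[-0.91,-0.46,0,0,0,0],[-0.91,-0.46,0,0,0,0],[-0.91,-0.46,0,0,0,0],[-0.91,-0.46,0,0,0,0],[-0.91,-0.46,0,0,0,0],[-0.91,-0.46,0,0,0,0],[-0.91,-0.46,0,0,0,0],[-0.91,-0.46,0,0,0,0],[-0.91,-0.46,0,0,0,0]], fingers=87, force=50)

```text
time: 2.05
ee_pos: [0.5829, 0.2356, 0.2366]
eef_rot: [0.119, 0.993, 0.0, 0.0]
ft_force: [0.6, 0.9, 1.1]
width: 0.0867
grip_force: 0.0
```

Emit:
carry_out(moves=[[0,0,0,0,0,1],[0,0,0,0,0,1],[0,0,0,0,0,1],[0,0,0,0,0,1],[0,0,0,0,0,1],[0,0,0,0,0,1],[0,0,0,0,0,1],[0,0,0,0,0,0],[0,0,0,0,0,0]])

```text
time: 3.18
ee_pos: [0.582, 0.2365, 0.2365]
eef_rot: [0.57, 0.822, 0.0, -0.0]
ft_force: [-0.3, 0.3, 0.7]
width: 0.0871
grip_force: 0.0
```

```bash
cat > t.py <<'E'
from h import *
def to(p):
    s=read_state();Rm=R.from_quat(s["eef_rot"]).as_matrix();y=Rm[:,1]
    print("t",s["time"],s["ee_pos"],"yaw_y",np.degrees(np.arctan2(y[1],y[0])),"tilt",Rm[:,2],"j",np.round(s["joint_positions"],2),"w",s["width"],s["grip_force"],s["ft_force"])
    print("units",Rm.T@(np.array(p)-s["ee_pos"])/.04)
E
python3 - <<'E'
from t import *
to((.583,.237,.081))
for n in("top","side"): save(viewer.camera(n),n+"2.png")
import cv2
E
```

```text
t 3.175 [0.58196388 0.23654649 0.23652072] yaw_y 20.50660126489599 tilt [-6.35077441e-05  5.60321550e-05 -9.99999996e-01] j [-0.78  0.35  0.42  1.47 -0.15  1.35  0.01] w 0.08711724920150725 0.0 [-0.30904329  0.31801158  0.73681759]
units [1.25464501e-03 2.83883386e-02 3.88801698e+00]
```

View pics/side2.png

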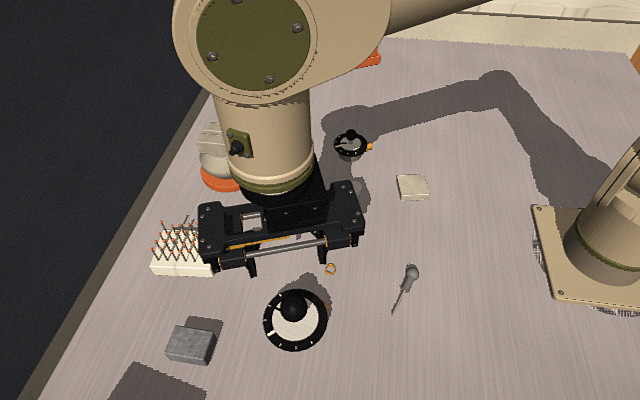

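The side view shows the gripper above and behind the big valve, with the ball at (293,305). The fingers open roughly along the table x direction and nothing is in the way. I'll descend and close.

Emit:
carry_out(moves=[[0,0,0.7,0,0,0],[0,0,0.7,0,0,0],[0,0,0.6,0,0,0],[0,0,0.5,0,0,0],[0,0,0.5,0,0,0],[0,0,0.4,0,0,0],[0,0,0.3,0,0,0],[0,0,0.2,0,0,0],[0,0,0,0,0,0],[0,0,0,0,0,0]])

```text
time: 4.53
ee_pos: [0.5824, 0.2366, 0.0811]
eef_rot: [0.571, 0.821, 0.0, 0.0]
ft_force: [-0.1, 1.2, 0.7]
width: 0.0871
grip_force: 0.0
```

Emit:
carry_out(moves=[[0,0,0,0,0,0],[0,0,0,0,0,0],[0,0,0,0,0,0],[0,0,0,0,0,0],[0,0,0,0,0,0],[0,0,0,0,0,0],[0,0,0,0,0,0],[0,0,0,0,0,0]], fingers=35, force=50)

```text
time: 5.52
ee_pos: [0.5831, 0.2369, 0.0807]
eef_rot: [0.571, 0.821, 0.001, 0.001]
ft_force: [6.1, 1.4, -4.4]
width: 0.0441
grip_force: 50.0
```

```bash
python3 - <<'E'
from t import *
to((.583,.237,.081))
E
```

```text
t 5.525 [0.58307086 0.23686993 0.08066563] yaw_y 20.320570304878252 tilt [ 2.36132358e-03  7.81609230e-04 -9.99996907e-01] j [-0.76  0.48  0.39  1.64 -0.2   1.05  0.04] w 0.044106286178937804 49.99154884368181 [ 6.08902987  1.37907201 -4.399659  ]
units [ 0.00366381 -0.00051119 -0.00836086]
```

The grip is firm at 44 mm and nearly centred. I'll turn 61.5° counter-clockwise.

Emit:
carry_out(moves=[[0,0,0,0,0,-0.4],[0,0,0,0,0,-0.5],[0,0,0,0,0,-0.5],[0,0,0,0,0,-0.5],[0,0,0,0,0,-0.5],[0,0,0,0,0,-0.5],[0,0,0,0,0,-0.5],[0,0,0,0,0,-0.5],[0,0,0,0,0,-0.5],[0,0,0,0,0,-0.5],[0,0,0,0,0,-0.5],[0,0,0,0,0,-0.5],[0,0,0,0,0,-0.5],[0,0,0,0,0,-0.5],[0,0,0,0,0,-0.5],[0,0,0,0,0,-0.3],[0,0,0,0,0,0],[0,0,0,0,0,0]])

```text
time: 7.78
ee_pos: [0.5831, 0.2368, 0.0806]
eef_rot: [0.07, 0.998, 0.0, 0.001]
ft_force: [6.2, 2.4, -3.4]
width: 0.044
grip_force: 50.0
```

```bash
python3 - <<'E'
from t import *
from m import go
to((.583,.237,.081)); go((.5816,.2352),"dial2.png")
E
```

```text
t 7.775 [0.58305191 0.23684809 0.08064852] yaw_y 81.93375757217686 tilt [ 2.28316168e-03  7.69934479e-04 -9.99997097e-01] j [-0.6   0.47  0.18  1.63 -0.09  1.05  1.04] w 0.044000004018358393 49.992256946861744 [ 6.18631037  2.3632384  -3.39073443]
units [ 0.00179898  0.00358745 -0.0087869 ]
```

View pics/dial2.png

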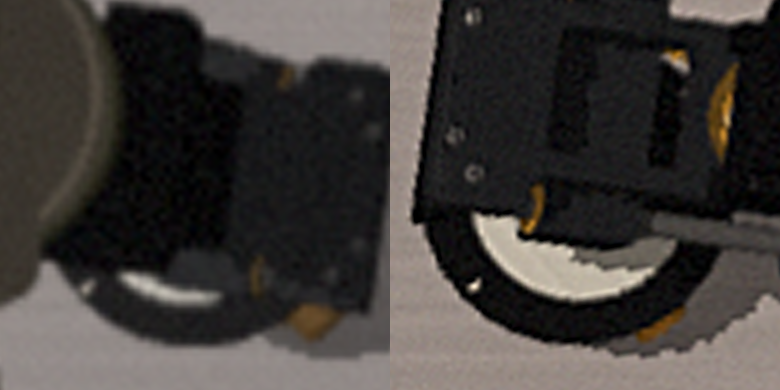

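The gripper hides the line and the mark in both views; only the lower rim of the dial shows. I'll open, rise and then back off along tool +x (world −x) so I can look at the dial.

Emit:
carry_out(moves=[[0,0,0,0,0,0],[0,0,0,0,0,0],[0,0,0,0,0,0],[0,0,0,0,0,0],[0,0,0,0,0,0],[0,0,0,0,0,0],[0,0,-0.3,0,0,0],[0,0,-0.7,0,0,0],[0,0,-0.8,0,0,0],[0,0,-0.8,0,0,0],[0,0,-0.8,0,0,0],[0,0,-0.6,0,0,0],[0,0,0,0,0,0]], fingers=87)

```text
time: 9.5
ee_pos: [0.583, 0.2368, 0.2435]
eef_rot: [0.071, 0.998, 0.001, 0.002]
ft_force: [-0.2, -0.3, -0.7]
width: 0.0872
grip_force: 0.0
```

Emit:
carry_out(moves=[[0.9,0,0,0,0,0],[0.9,0,0,0,0,0],[0.9,0,0,0,0,0],[0.9,0,0,0,0,0],[0,0,0,0,0,0],[0,0,0,0,0,0]])

```text
time: 10.25
ee_pos: [0.4398, 0.2564, 0.2404]
eef_rot: [0.071, 0.998, -0.0, 0.0]
ft_force: [-0.1, -0.9, -0.7]
width: 0.0871
grip_force: 0.0
```

```bash
python3 - <<'E'
from t import *
from m import go
to((.583,.237,.081)); go((.5816,.2352),"dial3.png")
E
```

```text
t 10.25 [0.43976619 0.25636482 0.24036816] yaw_y 81.90073684180143 tilt [ 1.18827913e-04 -1.35643641e-04 -9.99999984e-01] j [-0.74  0.07  0.13  1.76 -0.01  1.31  0.82] w 0.08706472875319421 0.0 [-0.0610406  -0.92880209 -0.65429118]
units [-3.6127902   0.02567662  3.984695  ]
```

View pics/dial3.png

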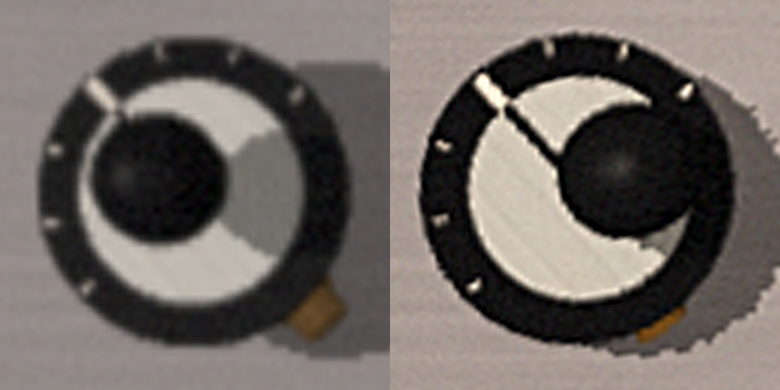

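In both views the line now runs straight at the long mark: (125,118) to (100,95) in the top view, and (555,160) to (490,90) in the side view. The gripper is clear, so I'll hand in.

```bash
python3 -c "
from h import *
print(r.close_job())"
```

```text
the job is handed in; nothing more can be done
None
```

I turned the biggest valve about 61° counter-clockwise; both cameras show its line at the long thick mark. I then let go, backed the arm clear without going near the small-ball valves, and handed the job in at about 10 s; no verdict came back.

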